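# Sweep the loose nuts into the catch tray

### The arm

A 6-joint arm with a two-finger parallel gripper is mounted at the origin on the work surface. World frame = base frame: x ahead of the robot, y to its left, z up, the work surface at z = 0. Lengths are in m, angles in rad, forces in N, time in s.
With the tool pointing down it reaches from about 0.375 to 0.9 m from the base axis. Payload 3.1 kg.
Tool frame: the origin (TCP) lies midway between the tips of the shut fingers; the grasp point (between the pads) lies 19 mm behind it; x points along the fingers, y is the direction in which the jaws open and shut, and the axes are right-handed (so a half turn about x gives the same grasp; the last joint's range is limited). The gripper opens to 87 mm and grips with 3 to 60 N. Pads are 19 mm wide; open, the fingers measure 117 mm over their backs; the gripper's body (75 mm by 190 mm) begins 51 mm behind the grasp point.
Start: joints at [0.925, 0.527, 1.433, -0, 1.181, -0.178], TCP at [0.281, 0.558, 0.223] pointing down, gripper open.
Joint ranges: [-3.08, 3.08], [-0.75, 2.2], [0.22, 2.44], [-1.43, 4.57], [0, 2.65], [-2.85, 2.85]. Speed limits (rad/s): [2.79, 2.79, 3.14, 3.14, 3.14, 3.14].

### API

Orientations are given as a unit quaternion [x, y, z, w].
In Python, from rig import get_obs, imaging, robot gives the robot as it stands.
- The arm moves only by the shell command python3 -m inch 'ROWS' [FORCE]. ROWS is JSON, a list of rows, each a list of 3 entries, a list of its own where there are three numbers: the finger opening in mm, from 0 to 87, then the shift along the tool's x, y, z in mm, then the turn, a rotation vector about the tool's x, y, z in degrees. In form: [[grip, [dx, dy, dz], [wx, wy, wz]], ...]. A call has 1 to 12 rows; each row shifts and turns the pose as measured when the row begins, along the tool's axes as they then stand; what a row does not reach is not made up. A row lasts 1/8 s, in which the tool goes at most 62.5 mm and 10.7 degrees, less where a joint would pass 70% of its speed; a pose out of reach is approached as far as the arm can. A call with a gripper value outside its range is refused whole. The fingers move at their own pace and stop on an object; FORCE is the grip in N (left out, the last holds). Time passes only in rows, so rows that do not move let the fingers close. It gives the time, the measured TCP pose, the force and the opening at its end, in the units of the state.
- get_obs(): the state, without advancing time (a new reading comes with each control period).
- imaging.camera(name): name is "side" or "top" or "wrist"; returns the picture (400x640x3 uint8, red, green, blue); there is no depth.
- imaging.camera_params(name): a dict with "camera_matrix" (3x3 intrinsics, pixels), "xyz" and "rotation" of the camera in the world. Camera axes: x right, y down, z forward; pixel columns grow to the right and rows downward; lengths in m; the calibration is good to about 2 mm. A picture is of the moment at which its call begins: read the wrist's pose just before it. camera_params takes no time and is no camera call; for the wrist camera it gives the pose at the moment of the call.
- robot.hand_in(): hands the job in, once; it reports no verdict.
Trained networks look in the newest picture that a camera, given by its name, has taken for a name from the list of things; names that differ only in an ending like _2 or _b are one class to them, and where a whole thing is asked for, a point or a joint stands for the part that bears it (a point fixed in the world has none). Each returns a list of dicts, best first, with "confidence" (0 to 1); they miss things now and then, are a little off and sometimes report something else, mostly with a low value. They report only what shows in the picture. A call takes as long as a camera call. They do not tell look-alikes from the thing itself.
- imaging.cut_out(camera, target): "pixels" (400x640 bool, what is visible of it) and "box" ([centre column, centre row, width, height] in pixels, round what is visible of it).
- imaging.tip_of(camera, target): "pixel" ([column, row] in pixels: a listed point, or the origin of a listed thing).
The state is a dict: "time": time; "q": joint angles; "joint_velocities": joint speeds; "joint_torque": joint torques, N m; "position": TCP position; "tool_rot": TCP orientation; "ft_force": force on the tool from outside, world axes, zero at the start; "moment": the same for the moment, N m; "grip_width": finger opening in m.
Only numpy, scipy, OpenCV 4.12 (cv2) and the standard library are available. Lean on these libraries where they do the work, as an engineer would, in place of code of your own. Each camera call takes 0.05 s, during which the arm holds its last target. There are 200 camera calls.

### The job

Three steel hexagon nuts are scattered on the bench: with closed fingers, sweep them along the bench top and through the open front of the three-sided metal tray, until all three lie wholly inside it. Push them only, without picking any of them up, and leave the plain round collar, the bolt standing by the tray and all the other things on the bench where they are.

Things in the scene. Friction and masses are not known exactly. Their poses are not given: they have to be found in the camera images.
- nut_a: one of three identical steel hexagon nuts lying flat, 36 mm across flats (42 mm over the corners), 20 mm tall, with a 24 mm hole, about 110 g; loose. Origin: centre of its underside, on the bench; z up
- nut_b: one of three identical steel hexagon nuts lying flat, 36 mm across flats (42 mm over the corners), 20 mm tall, with a 24 mm hole, about 110 g; loose. Origin: centre of its underside, on the bench; z up
- nut_c: one of three identical steel hexagon nuts lying flat, 36 mm across flats (42 mm over the corners), 20 mm tall, with a 24 mm hole, about 110 g; loose. Origin: centre of its underside, on the bench; z up
- tray: sheet-aluminium catch tray screwed to the bench, 120 mm deep (its x) by 180 mm wide (its y), three walls 35 mm high and 4 mm thick, no front wall. Its floor is paper-thin, so parts slide straight in from the bench with no step. Origin: centre of its footprint, at bench height. The open mouth is at its x = -60 mm, the inner face of the back wall at x = +56 mm, the inner faces of the side walls at y = +-86 mm; to sweep in, push along its +x
- collar: plain round steel collar (a bystander, not a nut), 40 mm outer diameter, 28 mm bore, 32 mm tall (taller than the nuts), standing among the nuts; loose. Origin: centre of its underside
- bolt: steel hexagon bolt standing upright on its head (a bystander) beside the tray: head 36 mm across flats and 12 mm high, shank 24 mm thick, 60 mm tall in all; loose. Origin: centre of its underside, z up
- caliper: stainless caliper lying flat (a bystander), 235 mm long along its x, 7 mm high, jaws reaching 48 mm to its -y near its +x end; loose. Origin: middle of the beam, at bench height
- coaster: round white ceramic coaster (a bystander), 96 mm diameter, 8 mm thick; loose. Origin: centre of its underside
- gluestand: empty red plastic glue gun stand (a bystander), foot 110 mm (its x) by 75 mm, 95 mm tall; loose. Origin: centre of its underside
- screwdriver: screwdriver lying along its x (a bystander), 190 mm long; loose. Origin: on its underside, at bench height
Things that resemble listed ones, but are neither listed nor needed, are in the scene too. What is shaped like the nut_c but black or red is not meant.

How it is judged:
At the end, for the whole second after the job is handed in: Each of the three nuts lies at rest on the bench between the tray's three walls, its centre at least 19 mm in from the open mouth; the collar, bolt, caliper, coaster, glue gun stand and screwdriver are within 20 mm of where they began, and the bolt still stands (x of nut_a in the frame of tray between -0.041 and 0.056 m and y of nut_a in the frame of tray between -0.086 and 0.086 m and height (world z) of each of nut_a, nut_b, nut_c below 0.012 m and linear speed of each of nut_a, nut_b, nut_c below 0.02 m/s and x of nut_b in the frame of tray between -0.041 and 0.056 m and y of nut_b in the frame of tray between -0.086 and 0.086 m and x of nut_c in the frame of tray between -0.041 and 0.056 m and y of nut_c in the frame of tray between -0.086 and 0.086 m and distance of each of collar, bolt, caliper, coaster, gluestand, screwdriver from where it was at the start of the episode below 0.02 m and angle between bolt's own z axis and vertical below 0.4 rad); the robot touches nothing.
It fails at once if a nut was lifted (more than 20 mm off the bench) (height (world z) of any of nut_a, nut_b, nut_c above 0.02 m).
It fails at once if a bystander was moved more than 20 mm, or the bolt knocked over (distance of any of collar, bolt, caliper, coaster, gluestand, screwdriver from where it was at the start of the episode above 0.02 m or angle between bolt's own z axis and vertical above 0.4 rad).
It also fails if it takes over 72 s, if anything falls off the work surface, if the arm or the gripper's body presses on something with over 40 N, if the wrist force passes 120 N, or if a joint passes its speed limit or range.

## Working session

There is one attempt and no reset: what is moved stays moved. The work goes in short steps, Python scripts to look and compute and a shell command to move; the robot and the scene stay as the last step left them, time stands still between calls to the robot, and variables do not carry over. Pictures are saved under pics/ and viewed, about 8 in all and at most 12, crops included, and the job is handed in when it is done.

```bash
ls; mkdir -p pics; cat > h.py <<'E'
import numpy as np, cv2
from rig import get_obs, imaging, robot
from scipy.spatial.transform import Rotation as R
def rot(p):
    r=np.array(p["rotation"]); return r if r.shape==(3,3) else R.from_quat(r).as_matrix()
def p2w(cam,uv,z,p=None):
    p=p or imaging.camera_params(cam); K=np.array(p["camera_matrix"])
    d=rot(p)@np.linalg.solve(K,[uv[0],uv[1],1]); o=np.array(p["xyz"]); return o+d*(z-o[2])/d[2]
def w2p(cam,w,p=None):
    p=p or imaging.camera_params(cam); c=np.array(p["camera_matrix"])@(rot(p).T@(np.array(w)-p["xyz"])); return c[:2]/c[2]
def save(im,n): cv2.imwrite("pics/"+n,im[:,:,::-1])
E
python3 - <<'E'
from h import *
im=imaging.camera("top"); save(im,"top0.png"); print(imaging.camera_params("top"))
for t in ["nut_a","tray","collar","bolt","caliper","coaster","gluestand","screwdriver"]:
    for d in imaging.cut_out("top",t):
        print(t,round(d["confidence"],2),np.round(d["box"]),np.round(p2w("top",d["box"][:2],0.01),3))
o=get_obs();print(o["time"],o["position"],o["tool_rot"])
E
```

```text
pics
{'camera_matrix': array([[398.23064342,   0.        , 322.4528942 ],
       [  0.        , 398.23064342, 198.99662483],
       [  0.        ,   0.        ,   1.        ]]), 'xyz': array([0.39555169, 0.06308259, 1.04556475]), 'rotation': array([-0.70350808,  0.70662062, -0.06257502,  0.04298895])}
nut_a 0.45 [348. 241.  11.  13.] [ 0.441 -0.032  0.01 ]
tray 0.56 [355. 154.  84.  65.] [ 0.672 -0.054  0.01 ]
collar 0.64 [388. 228.  17.  20.] [ 0.475 -0.136  0.01 ]
bolt 0.67 [295. 138.  20.  17.] [0.718 0.105 0.01 ]
caliper 0.97 [462. 256.  35.  93.] [ 0.401 -0.328  0.01 ]
coaster 0.71 [225. 224.  34.  40.] [0.487 0.287 0.01 ]
gluestand 0.86 [443. 151.  39.  47.] [ 0.682 -0.293  0.01 ]
screwdriver 0.64 [159. 281.  22.  74.] [0.343 0.448 0.01 ]
0.45 [0.28122176 0.55808338 0.22246334] [ 0.16349636  0.68795168 -0.16359784  0.68791509]
```

View pics/top0.png

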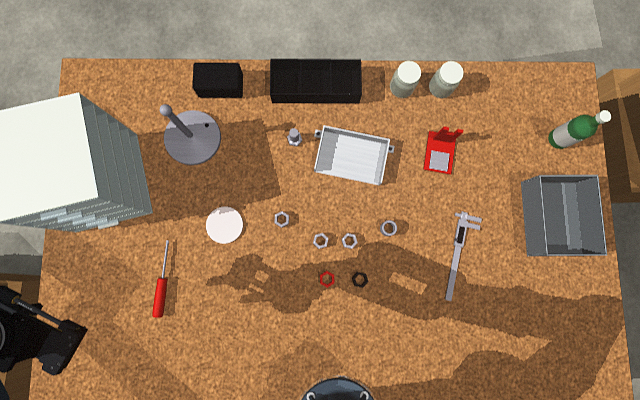

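Top view: steel nuts at (282,219), (320,241), (349,241); the red (327,279) and black (360,280) hexagons are look-alikes, and the collar is the round ring at (389,228). Confirming in an enlarged crop.

```bash
python3 - <<'E'
from h import *
im=cv2.imread("pics/top0.png")
c=cv2.resize(im[115:295,265:415],None,fx=4.4,fy=3.3*1.3333,interpolation=cv2.INTER_CUBIC)
c=cv2.resize(im[118:252,268:408],None,fx=5.5,fy=4.4*1.25*0.8*1.0,interpolation=cv2.INTER_CUBIC) if 0 else cv2.resize(im[118:252,268:408],None,fx=4.4,fy=4.4,interpolation=cv2.INTER_CUBIC)
cv2.imwrite("pics/crop0.png",c)
for uv in [(282,219),(320.5,240.5),(349,241)]: print(np.round(p2w("top",uv,0.015),3))
print("collar",p2w("top",(389,228),.025))
E
```

```text
[0.499 0.139 0.015]
[0.443 0.04  0.015]
[ 0.441 -0.034  0.015]
collar [ 0.47321615 -0.13679113  0.025     ]
```

View pics/crop0.png

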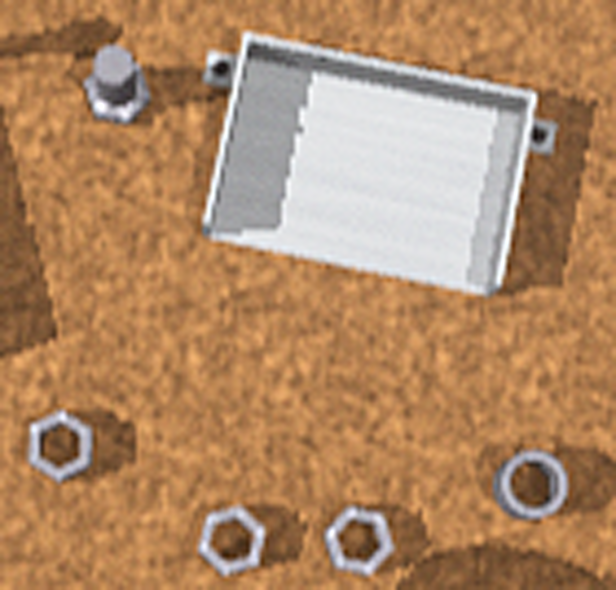

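Crop confirms three silver hexagons at crop (60,445), (233,540), (360,540); the round, thicker ring at (532,485) is the collar. Tray mouth runs from (208,235) to (493,290).

```bash
cat >> h.py <<'E'
def T():
    c=lambda x,y,z:p2w("top",(267.5+x/4.4+.1,117.5+y/4.4+.1),z)
    fl,fr,bl,br=c(208,235,.035),c(493,290,.035),c(247,37,.035),c(535,95,.035)
    o=(fl+fr+bl+br)[:2]/4; ex=(bl+br-fl-fr)[:2]; a=np.arctan2(ex[1],ex[0]); return o,a
def tray2w(x,y):
    o,a=T(); return o+np.array([[np.cos(a),-np.sin(a)],[np.sin(a),np.cos(a)]])@[x,y]
def w2tray(p):
    o,a=T(); return np.array([[np.cos(a),np.sin(a)],[-np.sin(a),np.cos(a)]])@(np.array(p)[:2]-o)
def goto(x,y,z,yawdeg):
    "shift (tool axes, mm) and turn about tool x to put TCP there with tool z or -z along yaw"
    o=get_obs(); M=R.from_quat(o["tool_rot"]).as_matrix(); t=np.array(o["position"])
    zy=np.degrees(np.arctan2(M[1,2],M[0,2])); d=(yawdeg-zy+90)%180-90
    print("pos",np.round(t,4),"toolx",np.round(M[:,0],3),"zyaw",round(zy,1),"yaw change about world z",round(d,1),"-> wx",round(-d,1))
    print("shift",np.round(1000*M.T@(np.array([x,y,z])-t),1))
E
python3 - <<'E'
from h import *
c=lambda x,y,z:p2w("top",(267.6+x/4.4,117.6+y/4.4),z)
fl,fr,bl,br=c(208,235,.035),c(493,290,.035),c(247,37,.035),c(535,95,.035)
print([np.round(v[:2],3) for v in(fl,fr,bl,br)],np.linalg.norm(fl-fr),np.linalg.norm(fl-bl))
print(T()[0],np.degrees(T()[1]))
for n,xy in dict(A=(60,445),B=(233,540),C=(360,540)).items():
    w=c(*xy,.02);tp=w2tray(w); print(n,w,"tray",tp)
print("collar",c(532,482,.032),w2tray(c(532,482,.032)))
print("bolt",c(115,60,.06),w2tray(c(115,60,.06)))
goto(.4,.04,.1,0)
E
```

```text
[array([0.621, 0.054]), array([ 0.588, -0.114]), array([0.743, 0.03 ]), array([ 0.707, -0.143])] 0.17104306076257647 0.12375054283491457
[ 0.66462029 -0.04331167] -12.31315222954339
A [0.49870629 0.14074461 0.02      ] tray [-0.20134828  0.14444044]
B [0.44274174 0.03964977 0.02      ] tray [-0.23446651  0.03373642]
C [ 0.44235594 -0.0345456   0.02      ] tray [-0.21902092 -0.03883449]
collar [ 0.4748764  -0.13422645  0.032     ] [-0.16599114 -0.1292872 ]
bolt [0.71980309 0.1077495  0.06      ] [0.02169891 0.15935424]
pos [0.2812 0.5581 0.2225] toolx [-0. -0. -1.] zyaw -26.7 yaw change about world z 26.7 -> wx -26.7
shift [ 122.5 -409.2  339.2]
```

```bash
python3 - <<'E'
from h import *
goto(.4635,.1763,.12,-45.3)
E
```

```text
pos [0.2812 0.5581 0.2225] toolx [-0. -0. -1.] zyaw -26.7 yaw change about world z -18.6 -> wx 18.6
shift [ 102.5 -258.9  334.6]
```

```bash
python3 -m inch '[[0,[0,-28.8,37.2],[0,0,0]],[0,[0,-28.8,37.2],[0,0,0]],[0,[0,-28.8,37.2],[0,0,0]],[0,[0,-28.8,37.2],[0,0,0]],[0,[0,-28.8,37.2],[0,0,0]],[0,[0,-28.8,37.2],[0,0,0]],[0,[0,-28.8,37.2],[0,0,0]],[0,[0,-28.8,37.2],[0,0,0]],[0,[0,-28.8,37.2],[0,0,0]],[0,[30,0,0],[9.3,0,0]],[0,[30,0,0],[9.3,0,0]],[0,[0,0,0],[0,0,0]]]'
python3 - <<'E'
from h import *
save(imaging.camera("wrist"),"w1.png")
goto(.4635,.1763,.009,-45.3)
for d in imaging.cut_out("wrist","nut_a"): print(d["confidence"],d["box"],p2w("wrist",d["box"][:2],.012))
E
```

```text
time: 1.95
position: [0.4751, 0.1657, 0.164]
tool_rot: [0.278, 0.648, -0.272, 0.655]
ft_force: [-0.6, 0.3, 0.3]
grip_width: 0.0009
pos [0.4761 0.1659 0.1651] toolx [ 0.016  0.005 -1.   ] zyaw -45.7 yaw change about world z 0.4 -> wx -0.4
shift [155.9  -4.  -17.4]
0.9 [212.6, 240.3, 44.2, 31.8] [0.44673722 0.04197477 0.012     ]
0.76 [77.9, 245.3, 55.4, 41.7] [ 0.34759096 -0.06149712  0.012     ]
0.7 [313.2, 208.9, 42.3, 37.4] [0.49918164 0.14205568 0.012     ]
0.59 [124.8, 189.3, 46.0, 45.6] [0.34755024 0.02489763 0.012     ]
0.49 [169.8, 285.0, 22.4, 41.8] [ 0.44693773 -0.03357064  0.012     ]
```

View pics/w1.png

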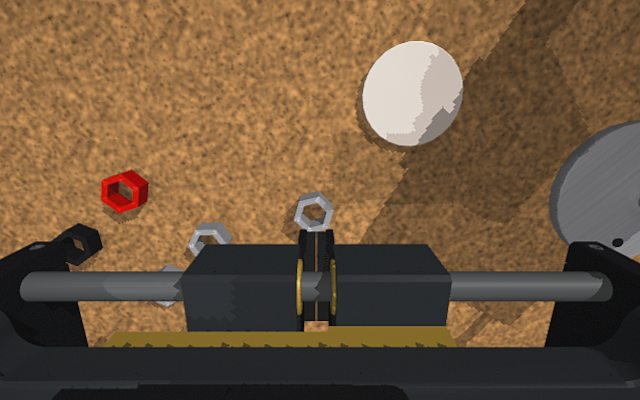

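The wrist view shows nut A (313,210) ahead of the fingers, matching the top estimate within ~2 mm. Descend behind it.

```bash
python3 -m inch '[[0,[0,-4,-19],[0,0,0]],[0,[50,0,0],[0,0,0]],[0,[50,0,0],[0,0,0]],[0,[40,0,0],[0,0,0]],[0,[0,0,0],[0,0,0]]]'
python3 - <<'E'
from h import *
goto(.463,.1775,.007,-45.3)
e=tray2w(0.025,0); print(e); goto(*e,.007,-45.3)
E
```

```text
time: 2.68
position: [0.4648, 0.1836, 0.0299]
tool_rot: [0.278, 0.644, -0.264, 0.662]
ft_force: [0.8, 0.4, -0.0]
grip_width: 0.0005
pos [0.4648 0.1836 0.0299] toolx [ 0.032  0.008 -0.999] zyaw -45.1 yaw change about world z -0.2 -> wx 0.2
shift [22.8 -6.2  2.6]
[ 0.6890452  -0.04864304]
pos [0.4648 0.1836 0.0299] toolx [ 0.032  0.008 -0.999] zyaw -45.1 yaw change about world z -0.2 -> wx 0.2
shift [ 28.2  -5.9 322.3]
```

```bash
cat >> h.py <<'E'
def goto(x,y,z,yawdeg):
    o=get_obs(); M=R.from_quat(o["tool_rot"]).as_matrix(); t=np.array(o["position"])
    a=np.radians(yawdeg); zc=np.array([np.cos(a),np.sin(a),0]); zc=zc if zc@M[:,2]>0 else -zc
    xd=np.array([0,0,-1.]); D=np.column_stack([xd,np.cross(zc,xd),zc])
    print("t",round(o["time"],2),"pos",np.round(t,4),"F",np.round(o["ft_force"],1),"turn",np.round(np.degrees(R.from_matrix(M.T@D).as_rotvec()),1))
    w=np.array([x,y,z])-t
    print("shift now",np.round(1000*M.T@w,1),"after turn",np.round(1000*D.T@w,1))
def nuts(cam="top"):
    im=imaging.camera(cam)
    for d in imaging.cut_out(cam,"nut_a"):
        w=p2w(cam,d["box"][:2],.014); print("nut",round(d["confidence"],2),np.round(d["box"][:2]),np.round(w[:2],3),"tray",np.round(w2tray(w),3))
    return im
E
python3 - <<'E'
from h import *
goto(.463,.1775,.007,-45.3)
E
```

```text
t 2.67 pos [0.4648 0.1836 0.0299] F [ 0.8  0.4 -0. ] turn [ 0.2  1.  -1.6]
shift now [22.8 -6.2  2.6] after turn [22.9 -5.6  3. ]
```

```bash
python3 -m inch '[[0,[0,-6,0],[0.2,1,-1.6]],[0,[22,0,3],[0,0,0]],[0,[0,0,0],[0,0,0]],[0,[0,0,0],[0,0,0]]]'
python3 - <<'E'
from h import *
e=tray2w(0.025,0);goto(*e,.007,-45.3)
E
```

```text
time: 3.18
position: [0.4649, 0.1803, 0.0156]
tool_rot: [0.273, 0.651, -0.268, 0.656]
ft_force: [-0.3, -0.5, -0.3]
grip_width: 0.0005
t 3.17 pos [0.4649 0.1803 0.0156] F [-0.3 -0.5 -0.3] turn [ 0.3  0.3 -0.5]
shift now [ 10.2  -3.6 320.3] after turn [  8.6  -1.7 320.4]
```

```bash
python3 -m inch '[[0,[9,-2,0],[0.3,0.3,-0.5]],[0,[0,0,10],[0,0,0]],[0,[0,0,12],[0,0,0]],[0,[0,0,12],[0,0,0]],[0,[0,0,12],[0,0,0]],[0,[0,0,12],[0,0,0]],[0,[0,0,12],[0,0,0]],[0,[0,0,12],[0,0,0]]]'
python3 - <<'E'
from h import *
e=tray2w(0.025,0);goto(*e,.007,-45.3)
nuts()
E
```

```text
time: 4.18
position: [0.5249, 0.1169, 0.0083]
tool_rot: [0.273, 0.653, -0.272, 0.653]
ft_force: [-1.4, 0.8, 1.0]
grip_width: 0.0004
t 4.17 pos [0.5249 0.1169 0.0083] F [-1.4  0.8  1. ] turn [ 0. -0. -0.]
shift now [1.200e+00 2.000e-01 2.331e+02] after turn [1.300e+00 2.000e-01 2.331e+02]
nut 0.54 [329. 277.] [0.349 0.02 ] tray [-0.322 -0.006]
```

```bash
python3 -m inch '[[0,[0,0,14],[0,0,0]],[0,[0,0,14],[0,0,0]],[0,[0,0,14],[0,0,0]],[0,[0,0,14],[0,0,0]],[0,[0,0,14],[0,0,0]],[0,[0,0,14],[0,0,0]],[0,[0,0,14],[0,0,0]],[0,[0,0,14],[0,0,0]]]'
python3 - <<'E'
from h import *
e=tray2w(0.025,0);goto(*e,.007,-45.3)
im=nuts(); save(cv2.resize(im[118:252,268:408],None,fx=4.4,fy=4.4),"t1.png")
save(imaging.camera("wrist"),"w2.png")
save(np.vstack([cv2.resize(im[118:252,228:408],(540,402)),cv2.resize(imaging.camera("side"),(540,198*1))]),"t1.png") if 0 else None
E
```

```text
time: 5.28
position: [0.6093, 0.0319, 0.0082]
tool_rot: [0.273, 0.652, -0.272, 0.653]
ft_force: [-0.3, 0.9, 0.6]
grip_width: 0.0005
t 5.28 pos [0.6093 0.0319 0.0082] F [-0.3  0.9  0.6] turn [-0.   0.  -0.1]
shift now [1.200e+00 1.000e-01 1.133e+02] after turn [1.200e+00 1.000e-01 1.133e+02]
nut 0.68 [361. 279.] [ 0.344 -0.063] tray [-0.309 -0.088]
```

View pics/t1.png

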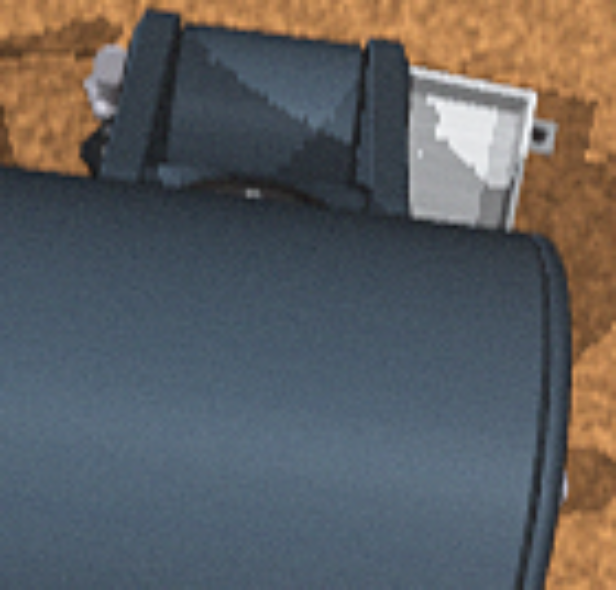

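The top view is blocked by the arm (tray right half at (470,140) visible only). Use the side camera.

```bash
python3 - <<'E'
from h import *
save(nuts("side"),"s1.png")
for p in [(0,0),(-.06,.086),(-.06,-.086)]: print(w2p("side",[*tray2w(*p),0]))
E
```

```text
nut 0.72 [306. 250.] [ 0.437 -0.043] tray [-0.222 -0.048]
nut 0.65 [361. 200.] [ 0.643 -0.001] tray [-0.03   0.037]
nut 0.57 [260. 252.] [0.348 0.018] tray [-0.322 -0.008]
nut 0.52 [276. 276.] [ 0.343 -0.059] tray [-0.311 -0.084]
nut 0.45 [288. 228.] [0.44  0.039] tray [-0.237  0.033]
[377.46703456 209.44076771]
[341.8544874  194.06599878]
[373.29209773 242.2028042 ]
```

View pics/s1.png

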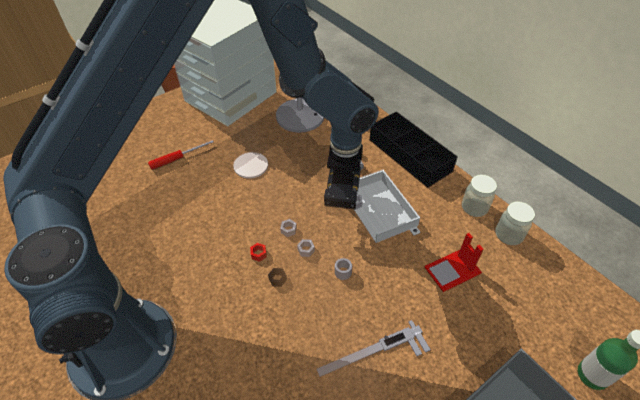

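Side view: nut A (361,200) is already passing the mouth ahead of the fingers; B (288,228), C (306,250) untouched. Continue.

```bash
python3 -m inch '[[0,[0,0,14],[0,0,0]],[0,[0,0,14],[0,0,0]],[0,[0,0,14],[0,0,0]],[0,[0,0,14],[0,0,0]],[0,[0,0,14],[0,0,0]],[0,[0,0,10],[0,0,0]],[0,[0,0,0],[0,0,0]]]'
python3 - <<'E'
from h import *
nuts("side")
s=tray2w(-.29,.029);print(s)
goto(*s,.007,-12.3+5.6)
E
```

```text
time: 6.4
position: [0.6683, -0.0281, 0.0077]
tool_rot: [0.272, 0.653, -0.272, 0.653]
ft_force: [0.3, -0.1, 0.2]
grip_width: -0.0002
nut 0.77 [288. 228.] [0.44  0.038] tray [-0.237  0.032]
nut 0.67 [306. 251.] [ 0.437 -0.046] tray [-0.222 -0.051]
nut 0.6 [277. 276.] [ 0.344 -0.059] tray [-0.309 -0.084]
nut 0.48 [258. 252.] [0.344 0.02 ] tray [-0.326 -0.006]
[0.38747564 0.04686508]
t 6.5 pos [ 0.6672 -0.0273  0.0076] F [0.3 0.3 0.4] turn [-38.5  -0.1  -0. ]
shift now [   1.1 -146.5 -249.6] after turn [   0.6   41.  -286.5]
```

```bash
python3 -m inch '[[0,[0,0,-25],[0,0,0]],[0,[-50,0,0],[0,0,0]],[0,[-40,0,0],[-9.6,0,0]],[0,[0,-12,-40],[-9.6,0,0]],[0,[0,0,-45],[-9.6,0,0]],[0,[0,0,-45],[-9.6,0,0]],[0,[0,0,-45],[0,0,0]],[0,[0,0,-45],[0,0,0]],[0,[0,0,0],[0,0,0]]]'
python3 - <<'E'
from h import *
nuts("side"); nuts("top")
s=tray2w(-.28,.029);print(s)
goto(*s,.007,-12.3+5.6)
E
```

```text
time: 7.62
position: [0.4259, 0.0491, 0.1011]
tool_rot: [0.033, 0.707, -0.032, 0.706]
ft_force: [0.1, 0.2, 0.5]
grip_width: 0.0004
nut 0.77 [259. 252.] [0.347 0.02 ] tray [-0.324 -0.006]
nut 0.72 [388. 204.] [ 0.689 -0.053] tray [ 0.026 -0.004]
nut 0.65 [276. 276.] [ 0.342 -0.058] tray [-0.312 -0.083]
nut 0.61 [306. 251.] [ 0.437 -0.045] tray [-0.222 -0.05 ]
nut 0.51 [289. 229.] [0.44  0.034] tray [-0.236  0.027]
nut 0.49 [365. 278.] [ 0.348 -0.072] tray [-0.303 -0.096]
nut 0.41 [353. 148.] [ 0.687 -0.049] tray [ 0.023 -0.001]
[0.39724561 0.04473254]
t 7.83 pos [0.4339 0.0474 0.1015] F [ 1.2 -0.1  1. ] turn [ 1.4  0.5 -0. ]
shift now [ 94.2  -6.1 -37.1] after turn [ 94.5  -7.  -36.1]
```

Nut A is at tray (0.025, -0.002) as planned. Next, nut B.

```bash
python3 -m inch '[[0,[0,-7,-37],[1.4,0.5,0]],[0,[0,0,0],[0,0,0]],[0,[40,0,0],[0,0,0]],[0,[0,0,0],[0,0,0]]]'
python3 - <<'E'
from h import *
s=tray2w(-.28,.0285)
goto(*s,.007,-12.3+5.6)
E
```

```text
time: 8.32
position: [0.4059, 0.0419, 0.0607]
tool_rot: [0.041, 0.701, -0.042, 0.71]
ft_force: [-0.3, -0.3, 1.4]
grip_width: 0.0005
t 8.32 pos [0.4059 0.0419 0.0607] F [-0.3 -0.3  1.4] turn [-0.   0.7  0. ]
shift now [53.5  1.3 -9.7] after turn [53.7  1.3 -9. ]
```

```bash
python3 -m inch '[[0,[0,1.5,-14],[0,0.7,0]],[0,[25,0,0],[0,0,0]],[0,[26,0,0],[0,0,0]],[0,[0,0,0],[0,0,0]]]'
python3 - <<'E'
from h import *
s=tray2w(0.0,.057)
goto(*s,.007,-12.3+5.6)
E
```

```text
time: 8.82
position: [0.396, 0.0448, 0.0126]
tool_rot: [0.041, 0.702, -0.042, 0.709]
ft_force: [-0.4, 0.4, 0.8]
grip_width: 0.0005
t 8.82 pos [0.396  0.0448 0.0126] F [-0.4  0.4  0.8] turn [0.  0.6 0. ]
shift now [  8.3   0.4 282.6] after turn [  5.6   0.5 282.6]
```

```bash
python3 -m inch '[[0,[6,0,3],[0,0.6,0]],[0,[0,0,12],[0,0,0]],[0,[0,0,12],[0,0,0]],[0,[0,0,12],[0,0,0]],[0,[0,0,12],[0,0,0]],[0,[0,0,12],[0,0,0]],[0,[0,0,12],[0,0,0]],[0,[0,0,12],[0,0,0]],[0,[0,0,12],[0,0,0]]]'
python3 - <<'E'
from h import *
s=tray2w(0.0,.057)
goto(*s,.007,-12.3+5.6); nuts("side")
E
```

```text
time: 9.95
position: [0.5024, 0.0326, 0.0102]
tool_rot: [0.041, 0.705, -0.041, 0.707]
ft_force: [0.1, -0.0, -0.0]
grip_width: 0.0006
t 9.95 pos [0.5024 0.0326 0.0102] F [ 0.1 -0.  -0. ] turn [0.  0.2 0.1]
shift now [  3.8   0.2 175.5] after turn [  3.2   0.3 175.5]
nut 0.8 [306. 252.] [ 0.434 -0.047] tray [-0.224 -0.052]
nut 0.77 [388. 204.] [ 0.689 -0.056] tray [ 0.027 -0.007]
nut 0.68 [276. 276.] [ 0.343 -0.057] tray [-0.311 -0.082]
nut 0.48 [258. 250.] [0.347 0.026] tray [-0.325 -0.   ]
```

```bash
python3 -m inch '[[0,[2.5,0,14],[0,0.2,0]],[0,[0,0,14],[0,0,0]],[0,[0,0,14],[0,0,0]],[0,[0,0,14],[0,0,0]],[0,[0,0,14],[0,0,0]]]'
python3 - <<'E'
from h import *
s=tray2w(0.0,.057)
goto(*s,.007,-12.3+5.6); im=nuts("side"); save(cv2.resize(im[130:300,230:450],None,fx=3.5,fy=3.5),"s2.png")
E
```

```text
time: 10.68
position: [0.5728, 0.0245, 0.0075]
tool_rot: [0.041, 0.707, -0.041, 0.704]
ft_force: [-1.6, 0.3, 0.0]
grip_width: 0.0004
t 10.68 pos [0.5728 0.0245 0.0075] F [-1.6  0.3  0. ] turn [ 0.1 -0.2  0.1]
shift now [ 1.000e-01 -0.000e+00  1.046e+02] after turn [5.000e-01 1.000e-01 1.046e+02]
nut 0.78 [306. 251.] [ 0.436 -0.044] tray [-0.223 -0.05 ]
nut 0.73 [258. 253.] [0.343 0.02 ] tray [-0.327 -0.007]
nut 0.6 [387. 206.] [ 0.685 -0.057] tray [ 0.023 -0.009]
nut 0.53 [277. 275.] [ 0.346 -0.057] tray [-0.308 -0.081]
nut 0.51 [455. 264.] [ 0.69  -0.281] tray [ 0.076 -0.227]
```

View pics/s2.png

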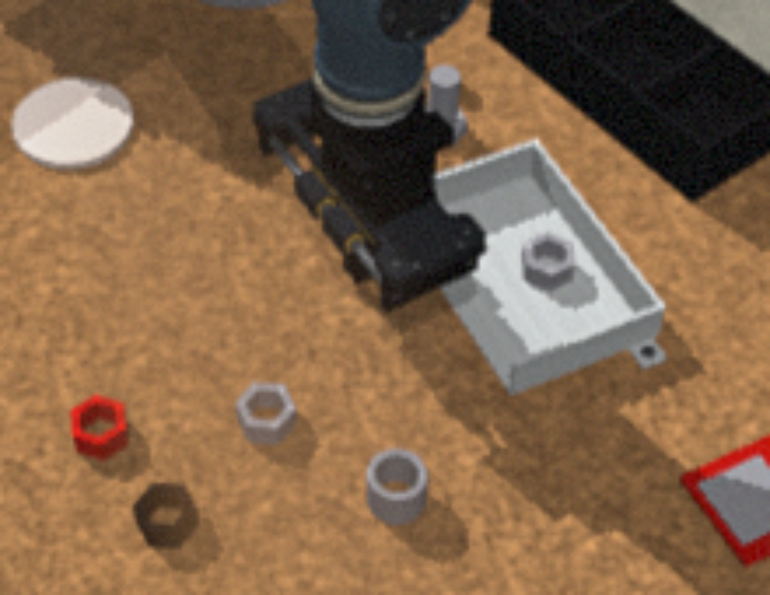

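Nut A sits in the tray at (547,258) in the crop, bolt standing at (445,95); B is hidden beneath the gripper and nowhere behind, so it is still being pushed. Go on.

```bash
python3 -m inch '[[0,[0,0,14],[0,0,0]],[0,[0,0,14],[0,0,0]],[0,[0,0,14],[0,0,0]],[0,[0,0,14],[0,0,0]],[0,[0,0,14],[0,0,0]],[0,[0,0,8],[0,0,0]],[0,[0,0,0],[0,0,0]]]'
python3 -m inch '[[0,[0,0,-25],[0,0,0]],[0,[-45,0,0],[0,0,0]],[0,[-45,0,-45],[0,0,0]],[0,[0,-10,-50],[0,0,0]],[0,[0,-15,-50],[0,0,0]],[0,[0,-15,-50],[0,0,0]],[0,[0,0,0],[0,0,0]],[0,[0,0,0],[0,0,0]]]'
python3 - <<'E'
from h import *
s=tray2w(-.27,-.0385);print(s)
goto(*s,.007,-12.3-4); nuts("side"); nuts("top")
E
```

```text
time: 11.65
position: [0.6519, 0.0154, 0.0066]
tool_rot: [0.041, 0.709, -0.041, 0.703]
ft_force: [0.0, -1.0, -0.4]
grip_width: 0.0005
time: 12.65
position: [0.4239, 0.0013, 0.0989]
tool_rot: [0.04, 0.708, -0.041, 0.704]
ft_force: [1.2, -0.7, -0.7]
grip_width: 0.0005
[ 0.39262089 -0.02334728]
t 12.65 pos [0.4239 0.0013 0.0989] F [ 1.2 -0.7 -0.7] turn [ 9.7 -0.3  0.1]
shift now [ 92.1 -28.  -27.7] after turn [ 91.9 -32.5 -23.1]
nut 0.74 [368. 190.] [0.681 0.014] tray [0.004 0.059]
nut 0.64 [388. 204.] [ 0.691 -0.054] tray [ 0.028 -0.005]
nut 0.62 [306. 250.] [ 0.439 -0.042] tray [-0.221 -0.046]
nut 0.54 [259. 252.] [0.347 0.021] tray [-0.324 -0.005]
nut 0.5 [274. 275.] [ 0.339 -0.054] tray [-0.316 -0.08 ]
nut 0.6 [354. 150.] [ 0.682 -0.051] tray [ 0.019 -0.004]
```

B is in at tray (0.004, 0.059). Now C.

```bash
python3 -m inch '[[0,[0,-28,-28],[9.7,-0.3,0]],[0,[0,0,0],[0,0,0]],[0,[45,0,0],[0,0,0]],[0,[0,0,0],[0,0,0]]]'
python3 - <<'E'
from h import *
s=tray2w(-.27,-.039)
goto(*s,.007,-12.3-4)
E
```

```text
time: 13.35
position: [0.4, -0.025, 0.0523]
tool_rot: [0.099, 0.697, -0.101, 0.703]
ft_force: [-0.7, 1.0, 0.4]
grip_width: 0.0007
t 13.35 pos [ 0.4    -0.025   0.0523] F [-0.7  1.   0.4] turn [0.  0.5 0.1]
shift now [45.3 -0.9 -7.9] after turn [45.3 -1.  -7.5]
```

```bash
python3 -m inch '[[0,[0,-1,-11],[0,0.5,0.1]],[0,[22,0,0],[0,0,0]],[0,[22,0,0],[0,0,0]],[0,[0,0,0],[0,0,0]]]'
python3 - <<'E'
from h import *
s=tray2w(0,-.057)
goto(*s,.007,-12.3-4); nuts("side")
E
```

```text
time: 13.85
position: [0.3929, -0.023, 0.0127]
tool_rot: [0.098, 0.697, -0.099, 0.704]
ft_force: [1.1, -0.4, 1.1]
grip_width: -0.0
t 13.85 pos [ 0.3929 -0.023   0.0127] F [ 1.1 -0.4  1.1] turn [0.3 0.6 0. ]
shift now [  8.6  -1.4 270.4] after turn [ 5.700e+00 -1.000e-01  2.705e+02]
nut 0.79 [276. 275.] [ 0.344 -0.057] tray [-0.311 -0.082]
nut 0.71 [388. 204.] [ 0.69  -0.053] tray [ 0.027 -0.004]
nut 0.71 [369. 191.] [0.679 0.009] tray [0.003 0.055]
nut 0.7 [259. 253.] [0.345 0.019] tray [-0.325 -0.008]
nut 0.45 [309. 247.] [ 0.449 -0.039] tray [-0.212 -0.042]
nut 0.42 [171. 159.] [0.317 0.436] tray [-0.441  0.394]
```

```bash
python3 -m inch '[[0,[6,0,3],[0.3,0.6,0]],[0,[0,0,12],[0,0,0]],[0,[0,0,12],[0,0,0]],[0,[0,0,12],[0,0,0]],[0,[0,0,12],[0,0,0]],[0,[0,0,12],[0,0,0]],[0,[0,0,12],[0,0,0]],[0,[0,0,12],[0,0,0]],[0,[0,0,12],[0,0,0]]]'
python3 - <<'E'
from h import *
s=tray2w(0.0,-.057)
goto(*s,.007,-12.3-4); nuts("side")
E
```

```text
time: 15.08
position: [0.495, -0.0527, 0.0099]
tool_rot: [0.1, 0.699, -0.101, 0.701]
ft_force: [-1.0, 1.1, 0.1]
grip_width: 0.0005
t 15.07 pos [ 0.495  -0.0527  0.0099] F [-1.   1.1  0.1] turn [-0.   0.1  0. ]
shift now [ 3.400e+00 -1.000e-01  1.641e+02] after turn [  2.9  -0.2 164.2]
nut 0.62 [388. 202.] [ 0.692 -0.049] tray [0.028 0.   ]
nut 0.55 [275. 276.] [ 0.341 -0.057] tray [-0.313 -0.083]
nut 0.55 [259. 252.] [0.346 0.02 ] tray [-0.324 -0.006]
nut 0.54 [370. 190.] [0.683 0.009] tray [0.007 0.055]
```

```bash
python3 -m inch '[[0,[2,0,14],[0,0.1,0]],[0,[0,0,14],[0,0,0]],[0,[0,0,14],[0,0,0]],[0,[0,0,14],[0,0,0]],[0,[0,0,14],[0,0,0]],[0,[0,0,14],[0,0,0]],[0,[0,0,14],[0,0,0]],[0,[0,0,14],[0,0,0]],[0,[0,0,14],[0,0,0]],[0,[0,0,8],[0,0,0]],[0,[0,0,0],[0,0,0]]]'
python3 -m inch '[[0,[0,0,-25],[0,0,0]],[0,[-45,0,0],[0,0,0]],[0,[-45,0,-45],[0,0,0]],[0,[0,0,-50],[0,0,0]],[0,[0,0,-50],[0,0,0]],[0,[-30,0,-50],[0,0,0]],[0,[0,0,0],[0,0,0]],[0,[0,0,0],[0,0,0]]]'
python3 - <<'E'
from h import *
goto(.4,0,.1,0); im=nuts("side"); save(cv2.resize(im[130:300,230:450],None,fx=3.5,fy=3.5),"s3.png")
im=nuts("top")
for t in ["collar","bolt","caliper","coaster","gluestand","screwdriver"]:
    for d in imaging.cut_out("top",t)[:2]: print(t,np.round(d["box"]))
E
```

```text
time: 16.55
position: [0.6306, -0.0924, 0.0079]
tool_rot: [0.1, 0.7, -0.101, 0.7]
ft_force: [-0.2, -1.0, 1.3]
grip_width: 0.0003
time: 17.55
position: [0.4158, -0.0295, 0.1287]
tool_rot: [0.1, 0.698, -0.101, 0.702]
ft_force: [0.9, -0.3, 0.1]
grip_width: 0.0005
t 17.55 pos [ 0.4158 -0.0295  0.1287] F [ 0.9 -0.3  0.1] turn [-16.3   0.3   0.1]
shift now [ 28.6  23.9 -23.6] after turn [ 28.7  29.5 -15.8]
nut 0.79 [258. 251.] [0.347 0.023] tray [-0.325 -0.003]
nut 0.77 [277. 276.] [ 0.344 -0.06 ] tray [-0.31  -0.084]
nut 0.69 [388. 203.] [ 0.692 -0.05 ] tray [ 0.028 -0.001]
nut 0.63 [392. 223.] [ 0.655 -0.105] tray [ 0.004 -0.063]
nut 0.5 [369. 192.] [0.677 0.008] tray [0.001 0.053]
nut 0.66 [353. 147.] [ 0.692 -0.048] tray [0.028 0.001]
collar [389. 223.  12.   7.]
bolt [296. 140.  13.  19.]
bolt [352. 150.  15.  14.]
caliper [463. 256.  38.  92.]
coaster [224. 224.  33.  36.]
gluestand [442. 152.  37.  47.]
screwdriver [158. 294.  16.  50.]
```

View pics/s3.png

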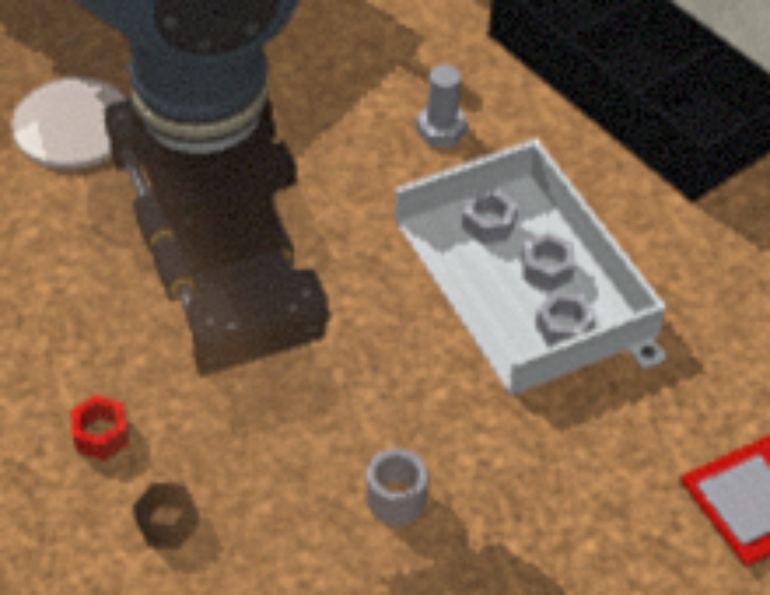

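All three nuts, at (490,215), (547,260), (566,318) in the crop, lie well inside the tray. The bolt (442,105) stands, and the collar (398,487) is in place. The arm is clear, so I am handing in.

```bash
python3 -c "
from rig import robot; print(robot.hand_in())"
```

```text
the job is handed in; nothing more can be done
None
```

I swept the three steel nuts into the tray one at a time with closed fingers, lifting none, and handed the job in at about 18 s of the 72 s. The hand-in gives no verdict.

**Nuts:** In the last side-camera check, the nuts lay at about (0.028, 0.000), (0.002, 0.054) and (0.004, -0.063) m in the tray frame. All three are well inside the limits. The top camera could only confirm the first of these, because the arm hid the other two.

**Bystanders:** The bolt stands, and the collar looks unmoved in the side view. The bolt, caliper, coaster and glue gun stand were found within about 2 pixels (5 mm) of their starting positions.

**Checks that disagreed:**
- **Collar and screwdriver:** in the top view their outlines were smaller than at the start and their centres had shifted, the screwdriver's by 13 pixels. I put this down to the arm partly covering them. The collar is confirmed by the side view. I did not check the screwdriver again, but the fingers never went low near it.
- **Tray width:** I measured 171 mm against the nominal 180 mm, so tray positions may be off by about 5 mm, still well within the limits.

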